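Turn over the tubs in the chill box

ROBOT

A 6-joint arm with a two-finger parallel gripper is mounted at the origin on the work surface. World frame = base frame: x ahead of the robot, y to its left, z up, the work surface at z = 0. Lengths are in m, angles in rad, forces in N, time in s.
With the tool pointing down it reaches from about 0.325 to 0.85 m from the base axis. Payload 15.5 kg.
Tool frame: the origin (TCP) lies at the centre of the arm's flange, where the gripper is bolted on; the fingertips stand 191 mm ahead of it and the grasp point (between the pads) lies 172 mm ahead of it; z points along the fingers, y is the line along which they close (so a half turn about z gives the same grasp; the last joint's range is limited). The gripper opens to 91 mm and grips with 3 to 60 N. Pads are 32 mm wide; open, the fingers measure 118 mm over their backs; the gripper's body (76 mm by 178 mm) begins 60 mm behind the grasp point.
Start: joints at [-1.236, 0.494, 1.345, -0, 1.302, -0.096], TCP at [0.261, -0.568, 0.405] pointing down, gripper open.
Joint ranges: [-2.91, 2.91], [-0.82, 2.16], [0.22, 2.67], [-1.22, 4.37], [0.12, 2.79], [-3.08, 3.08]. Speed limits (rad/s): [1.89, 1.89, 2.57, 3.01, 3.01, 3.01].

INTERFACE

Orientations are given as a unit quaternion [x, y, z, w].
In Python, from station import reach, move_l, goto_joints, move_gripper, sleep, solve_ik, sense, grab_frame, MotionError, hand_in, boxes_of gives the robot as it stands. Calls block until the motion is done:
- reach(position, orientation): joint-space move of the TCP to a pose.
- move_l(position, rotation=None, vel=0.15): straight line of the TCP; rotation=None keeps the orientation; vel is the mean speed in m/s.
- goto_joints(angles): joint-space move.
- move_gripper(opening, grasp_force=None): finger opening in m; grasp_force is the grip in N (None keeps the last); returns when the fingers have stopped.
- sleep(seconds).
- solve_ik(position, orientation): joint angles nearest the present ones, or None.
- sense(): the state.
- grab_frame(name): name is "scene" or "top"; returns a dict with "pixels" (420x560x3 uint8, red, green, blue), "fovy" (degrees; the focal length in pixels is half the picture's height over the tangent of half this angle, whatever the lens; pixels are square), "cx", "cy" (the principal point, pixels), "rvec" (rotation vector, rad) and "tvec" (3), from world to camera coordinates, as OpenCV has them. Camera axes: x right, y down, z forward; pixel columns grow to the right and rows downward; lengths in m; the calibration is good to about 2 mm. A picture is of the moment at which its call begins. There is no depth.
A pose or a line that the arm cannot do raises MotionError and nothing moves.
- hand_in(): hands the job in; it is judged then, once.
Trained networks look in a picture, given as the dict that the camera call returned (one of the last four; its "shot" number tells which), for a name from the list of things; names that differ only in an ending like _2 or _b are one class to them, and where a whole thing is asked for, a point or a joint stands for the part that bears it (a point fixed in the world has none). Each returns a list of dicts, best first, with "confidence" (0 to 1); they miss things now and then, are a little off and sometimes report something else, mostly with a low value. They report only what shows in the picture. A call takes as long as a camera call. They do not tell look-alikes from the thing itself.
- boxes_of(picture, query): "rect" ([left, top, right, bottom] in pixels, round what is visible of it).
The state is a dict: "time": time; "joints": joint angles; "qd": joint speeds; "joint_torque": joint torques, N m; "eef_pos": TCP position; "tcp_rot": TCP orientation; "force": force on the tool from outside, world axes, zero at the start; "torque": the same for the moment, N m; "grip_width": finger opening in m; "gripper_force": force on a finger pad.
Only numpy, scipy, OpenCV 4.12 (cv2) and the standard library are available. Lean on these libraries where they do the work, as an engineer would, in place of code of your own. Each camera call takes 0.05 s, during which the arm holds its last target. There are 200 camera calls.

TASK

Slide the glass cover of the chill box right back, take out every open empty tub and stand it upright in the steel wash-up tray, and seat each lidded tub from the cork mat flat and fully home in a free pocket of its own shape. Lidded tubs that are already in the box are still good: do not lift them out. When all is loaded, slide the cover fully shut, and leave the jar, bowl and bottle where they are.

Things in the scene. Friction and masses are not known exactly. Their poses are not given: they have to be found in the camera images.
- cover (a joint): Travel of the flat glass cover in m: 0 = shut over the pockets (as at the start), 0.22 = slid fully back away from the robot (+x of the point handle), against a stop, which bares all pockets. Plain friction about 2.5 N, no spring; it stays where it is left. Glass underside 72 and top 80 mm above the counter.
- handle (a point): Middle of the top edge of the cover's upright aluminium grab bar, 112 mm above the counter; moves with the cover. The bar is 10 thick (point x), 90 long (point y) and stands 32 up from the glass, near the cover's front edge. Site x points away from the robot, away from the robot (the opening direction), z up.
- unit: Fixed counter-top chill box, 470 long (x) x 324 wide (y), side walls 68 high and 148 from the middle line (inner faces), front wall 50. Its front half holds a grey insert (top face 22 above the counter) with six pockets, its rear half the cooling unit, 66 high, over which the cover slides. Origin on the counter below the middle of the insert; x away from the robot, z up.
- wash: Fixed low steel wash-up tray, outside 290 (its x) x 140 (its y) x 18 high, walls and floor 5 thick. Origin: centre of its underside, on the counter. It stands to the left or right of the chill box. It holds three empty tubs side by side along its x at a spacing of 90.
- mat: Flat cork mat 250 (x) x 170 (y), 1 thick, with no height to speak of, on which the delivered tubs stand (take their underside as at counter height). Origin at its centre. On the other side from the wash-up tray.
- square1 (a point): Centre of the floor of the right square pocket (seen from the robot), 54 x 54 x 12 deep, x away from the robot. Three in a row 80 apart, the row nearest the robot. Floor 10, insert's top face 22 above the counter; edges chamfered 2.
- square2 (a point): Centre of the floor of the middle square pocket (seen from the robot), 54 x 54 x 12 deep, x away from the robot. Three in a row 80 apart, the row nearest the robot. Floor 10, insert's top face 22 above the counter; edges chamfered 2.
- square3 (a point): Centre of the floor of the left square pocket (seen from the robot), 54 x 54 x 12 deep, x away from the robot. Three in a row 80 apart, the row nearest the robot. Floor 10, insert's top face 22 above the counter; edges chamfered 2.
- oblong1 (a point): Centre of the floor of the right oblong pocket (seen from the robot), 84 (point x, away from the robot) x 44 (point y) x 12 deep, in the rear row, z up.
- oblong2 (a point): Centre of the floor of the middle oblong pocket (seen from the robot), 84 (point x, away from the robot) x 44 (point y) x 12 deep, in the rear row, z up.
- oblong3 (a point): Centre of the floor of the left oblong pocket (seen from the robot), 84 (point x, away from the robot) x 44 (point y) x 12 deep, in the rear row, z up.
- fresh1: Lidded full tub, white with a flat grey lid, 50 high, square 50 x 50. Origin: centre of its underside, z up. About 0.18 kg. Newly delivered: stands on the cork mat at the start (may be absent).
- fresh2: Lidded full tub, white with a flat grey lid, 50 high, square 50 x 50. Origin: centre of its underside, z up. About 0.18 kg. Newly delivered: stands on the cork mat at the start (may be absent).
- fresh3: Lidded full tub, white with a flat grey lid, 50 high, oblong 80 (its x) x 40 (its y). Origin: centre of its underside, z up. About 0.18 kg. Newly delivered: stands on the cork mat at the start (may be absent).
- fresh4: Lidded full tub, white with a flat grey lid, 50 high, oblong 80 (its x) x 40 (its y). Origin: centre of its underside, z up. About 0.18 kg. Newly delivered: stands on the cork mat at the start (may be absent).
- keep1: Lidded full tub, white with a flat grey lid, 50 high, square 50 x 50. Origin: centre of its underside, z up. About 0.18 kg. Stands in a pocket of its shape in the chill box already at the start (may be absent); stays in the box.
- keep2: Lidded full tub, white with a flat grey lid, 50 high, oblong 80 (its x) x 40 (its y). Origin: centre of its underside, z up. About 0.18 kg. Stands in a pocket of its shape in the chill box already at the start (may be absent); stays in the box.
- empty1: Open, empty white tub without a lid, square 50 x 50, 42 high, walls 3 thick, rigid, 0.06 kg. Origin: centre of its underside, z up. Stands in a pocket of its shape in the chill box at the start (may be absent).
- empty2: Open, empty white tub without a lid, square 50 x 50, 42 high, walls 3 thick, rigid, 0.06 kg. Origin: centre of its underside, z up. Stands in a pocket of its shape in the chill box at the start (may be absent).
- empty3: Open, empty white tub without a lid, oblong 80 (its x) x 40 (its y), 42 high, walls 3 thick, rigid, 0.06 kg. Origin: centre of its underside, z up. Stands in a pocket of its shape in the chill box at the start (may be absent).
- empty4: Open, empty white tub without a lid, oblong 80 (its x) x 40 (its y), 42 high, walls 3 thick, rigid, 0.06 kg. Origin: centre of its underside, z up. Stands in a pocket of its shape in the chill box at the start (may be absent).
- jar: Bystander: glass jar 56 across, 75 high, on the counter beside the rear of the chill box. Origin: centre of its underside.
- bowl: Bystander: white bowl 120 across, 55 high, on the counter farther out. Origin: centre of its underside.
- juice: Bystander: green bottle 64 across, 170 high, on the counter farther out. Origin: centre of its underside.
There are look-alikes about, which are no part of the job. Leave any pink or yellow look-alike of the fresh1 alone.

How it is judged:
By the outcome, as a careful person would: the job done as asked, in the order asked, and still so for the second after the job is handed in, with the robot touching nothing.
Of empty1, empty2, empty3, empty4 only 2 to 3 are there at a start; the rules pass over those that are not, and their reading is None.
Of keep1, keep2 only 1 to 2 are there at a start; the rules pass over those that are not, and their reading is None.
Of fresh1, fresh2, fresh3, fresh4 only 3 to 4 are there at a start; the rules pass over those that are not, and their reading is None.
At some moment in a run one of fresh1, fresh2, fresh3, fresh4 may be knocked a few centimetres aside while the robot is not near it.
It also fails if it takes over 208 s, if anything falls off the work surface, if the arm or the gripper's body presses on something with over 40 N, if the wrist force passes 120 N, or if a joint passes its speed limit or range.

## Working session

There is one attempt and no reset: what is moved stays moved. The work goes in short steps, each a Python script; the robot and the scene stay as the last script left them, time stands still between calls to the robot, and variables do not carry over. Pictures are saved under pics/ and viewed, at most 14 in all, crops included, and the job is handed in when it is done.

```bash
ls; mkdir -p pics
python3 - <<'E'
from station import *
import cv2, numpy as np
for n in ("scene","top"):
    f=grab_frame(n); cv2.imwrite(f"pics/{n}0.png",f["pixels"][:,:,::-1])
    print(n,f["fovy"],f["cx"],f["cy"],f["rvec"],f["tvec"])
    for q in ("cover","handle","unit","wash","mat","fresh1","fresh3","keep1","keep2","empty1","empty3","jar","bowl","juice"):
        print(q,[(np.round(b["rect"]).astype(int).tolist(),round(b["confidence"],2)) for b in boxes_of(f,q)])
s=sense(); print(s["time"],s["eef_pos"],s["tcp_rot"],s["grip_width"])
E
```

```text
pics
scene 46.966304783558435 286.12683118299657 215.46042456071186 [ 0.99402982  2.23959887 -1.23621311] [ 0.38431724 -0.1062083   1.69892714]
cover [([221, 198, 364, 282], 0.58), ([216, 200, 237, 226], 0.26)]
handle [([225, 197, 361, 284], 0.77), ([147, 201, 369, 362], 0.59)]
unit [([149, 199, 371, 361], 0.89)]
wash [([350, 255, 452, 348], 0.7)]
mat [([192, 187, 275, 230], 0.78)]
fresh1 [([259, 164, 274, 181], 0.89), ([231, 177, 248, 201], 0.7), ([225, 159, 241, 177], 0.69), ([199, 169, 219, 190], 0.67), ([213, 201, 238, 226], 0.66)]
fresh3 [([259, 164, 274, 181], 0.89), ([231, 177, 248, 201], 0.7), ([225, 159, 241, 177], 0.69), ([199, 169, 219, 190], 0.67), ([213, 201, 238, 226], 0.66)]
keep1 [([251, 248, 260, 256], 0.57)]
keep2 [([251, 248, 260, 256], 0.57)]
empty1 []
empty3 []
jar [([182, 225, 204, 247], 0.55)]
bowl [([147, 206, 190, 237], 0.87), ([150, 199, 370, 358], 0.38)]
juice [([345, 294, 378, 369], 0.89)]
top 47.7805395460637 283.22471033632974 211.02983990211268 [ 2.17098333 -2.04550979  0.22303276] [-0.06940303  0.51478257  1.38332596]
cover [([212, 157, 324, 240], 0.67), ([209, 90, 329, 243], 0.31)]
handle [([217, 159, 323, 237], 0.87)]
unit [([214, 86, 331, 245], 0.77)]
wash [([142, 164, 196, 261], 0.83), ([214, 159, 321, 239], 0.16)]
mat [([346, 195, 402, 234], 0.78)]
fresh1 [([350, 200, 370, 219], 0.73), ([433, 238, 438, 254], 0.5)]
fresh3 [([350, 200, 370, 219], 0.73), ([433, 238, 438, 254], 0.5)]
keep1 []
keep2 []
empty1 [([369, 141, 406, 180], 0.75), ([213, 85, 330, 245], 0.74)]
empty3 [([369, 141, 406, 180], 0.75), ([213, 85, 330, 245], 0.74)]
jar [([336, 142, 359, 170], 0.58)]
bowl [([368, 142, 405, 180], 0.79), ([209, 87, 326, 245], 0.42)]
juice [([147, 121, 178, 153], 0.69)]
1.5 [ 0.26100062 -0.56789317  0.40470953] [ 9.76889426e-01  2.13745293e-01 -1.43200131e-05  4.00527741e-06] 0.09141352388187214
```

Run:
```python
import cv2
a=cv2.imread("pics/scene0.png")[140:380,130:470]; cv2.imwrite("pics/sc0.png",cv2.resize(a,(800,565),interpolation=cv2.INTER_CUBIC))
a=cv2.imread("pics/top0.png")[70:290,130:450]; cv2.imwrite("pics/tc0.png",cv2.resize(a,(800,550),interpolation=cv2.INTER_CUBIC))
```

```text
(no output)
```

View pics/sc0.png

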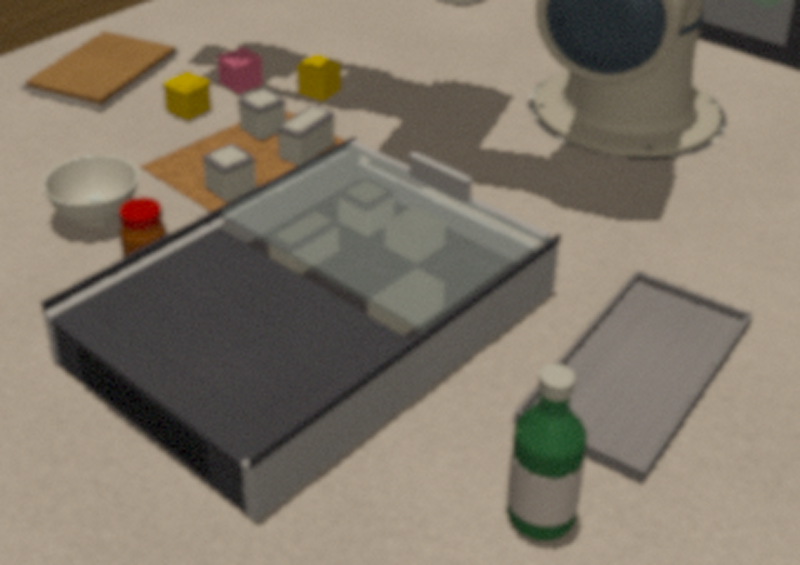

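View pics/tc0.png

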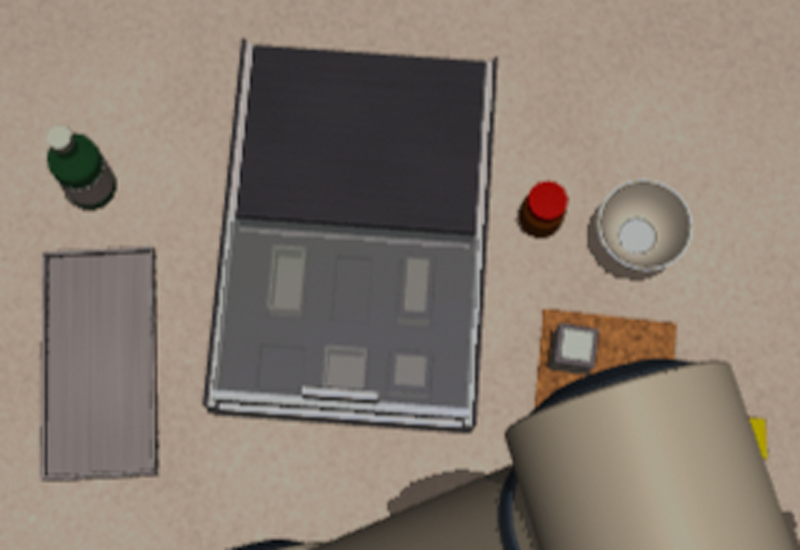

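The scene crop shows three white, grey-lidded tubs on the mat at full-image pixels (228,212), (240,188) and (260,197). The look-alikes are yellow at (210,180) and (265,172) and pink at (232,170), all off the mat. In the box, tubs show under the glass in square1, square2, oblong1 and oblong3, while square3 and oblong2 look empty. The arm hides most of the mat in the top view, so I'll swing it clear and measure.

```bash
cat > h.py <<'E'
from station import *
import cv2, numpy as np
from scipy.optimize import least_squares
class Cam:
    def __init__(s,name,n=4):
        fs=[grab_frame(name) for _ in range(n)]; s.f=fs[-1]
        s.img=np.mean([f["pixels"] for f in fs],0).astype(np.uint8)[:,:,::-1].copy()
        F=210/np.tan(np.radians(s.f["fovy"])/2); s.K=np.array([[F,0,s.f["cx"]],[0,F,s.f["cy"]],[0,0,1]])
        s.rv=np.array(s.f["rvec"],float); s.tv=np.array(s.f["tvec"],float); s.R=cv2.Rodrigues(s.rv)[0]
    def proj(s,P): return cv2.projectPoints(np.asarray(P,float).reshape(-1,1,3),s.rv,s.tv,s.K,None)[0].reshape(-1,2)
    def ray(s,uv): return -s.R.T@s.tv, s.R.T@np.linalg.inv(s.K)@np.array([uv[0],uv[1],1.])
    def onz(s,uv,z): c,d=s.ray(uv); return c+d*(z-c[2])/d[2]
    def crop(s,fn,x0,y0,x1,y1,k,pts=None):
        a=cv2.resize(s.img[y0:y1,x0:x1],None,fx=k,fy=k,interpolation=cv2.INTER_CUBIC)
        for p in ([] if pts is None else pts): cv2.circle(a,(int((p[0]+.5-x0)*k),int((p[1]+.5-y0)*k)),2,(0,0,255),-1)
        cv2.imwrite(fn,a)
E
python3 - <<'E'
from h import *
import pickle
j=list(sense()["joints"]); j[0]=-2.1; goto_joints(j)
for n in ("scene","top"):
    c=Cam(n); cv2.imwrite(f"pics/{n}1.png",c.img); pickle.dump(c,open(f"{n}1.pkl","wb"))
    if n=="top": c.crop("pics/tc1.png",125,75,445,295,2.5)
    for q in ("wash","mat","fresh1","bowl","juice","jar"):
        print(n,q,[(np.round(b["rect"]).astype(int).tolist(),round(b["confidence"],2)) for b in boxes_of(c.f,q)])
print(sense()["time"])
E
```

```text
scene wash [([352, 252, 452, 342], 0.63), ([216, 200, 238, 226], 0.61), ([223, 196, 363, 282], 0.37)]
scene mat [([196, 196, 255, 228], 0.97), ([150, 196, 372, 359], 0.36)]
scene fresh1 [([250, 190, 273, 208], 0.94), ([226, 160, 239, 180], 0.87), ([233, 179, 249, 200], 0.81), ([199, 169, 221, 190], 0.72), ([259, 165, 273, 182], 0.69)]
scene bowl [([148, 206, 189, 236], 0.95)]
scene juice [([346, 296, 382, 367], 0.75), ([218, 200, 240, 225], 0.37)]
scene jar [([182, 226, 203, 246], 0.8), ([345, 296, 379, 369], 0.31)]
top wash [([145, 168, 192, 262], 0.89)]
top mat [([344, 197, 400, 280], 0.81)]
top fresh1 [([415, 273, 439, 295], 0.93), ([352, 199, 368, 218], 0.92), ([346, 238, 368, 270], 0.88), ([377, 246, 396, 267], 0.79), ([416, 238, 437, 257], 0.74), ([384, 294, 403, 312], 0.69)]
top bowl [([366, 140, 404, 178], 0.56), ([213, 87, 329, 245], 0.24)]
top juice [([148, 119, 175, 152], 0.84), ([348, 238, 368, 272], 0.69)]
top jar [([337, 139, 357, 169], 0.65)]
4.3917
```

View pics/tc1.png

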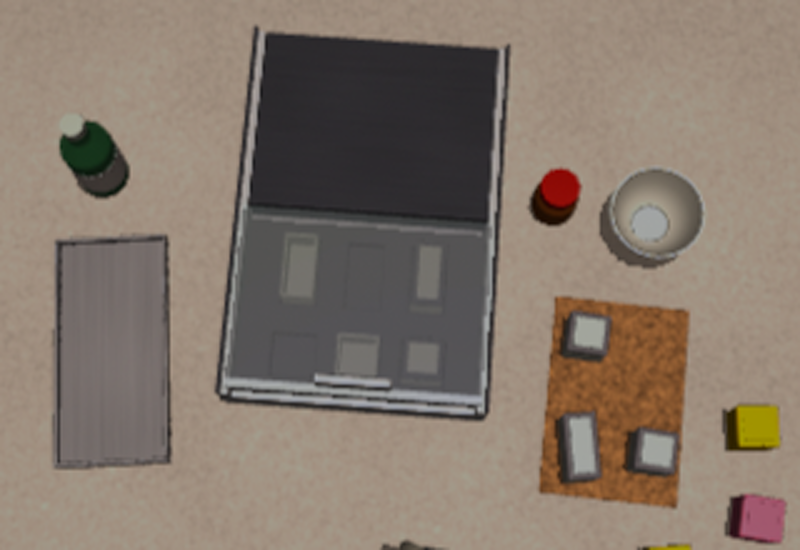

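The arm is clear, and the top view shows three lidded tubs on the mat. In full-image pixels, the squares are at (360,208) and (387,256) and the oblong is at (357,253). The pink and yellow look-alikes are off the mat at (427,246), (427,282) and (393,303). Next I'll fit the poses from both views.

```bash
cat > fit.py <<'E'
from h import *
from scipy.optimize import minimize
def box(x,y,a,z0,z1,L,W):
    c,s=np.cos(a),np.sin(a); p=np.array([[i*L/2,j*W/2] for i,j in((1,1),(1,-1),(-1,-1),(-1,1))])@np.array([[c,s],[-s,c]])+[x,y]
    return np.vstack([np.c_[p,np.full(4,z)] for z in(z0,z1)])
S=6
def edgecost(cams,segs):   # mean gradient magnitude across the projected segments
    t=0;n=0
    for c in cams:
        if not hasattr(c,"gx"):
            g=cv2.GaussianBlur(cv2.cvtColor(c.img,cv2.COLOR_BGR2GRAY).astype(np.float32),(0,0),1.0)
            c.gx=cv2.Sobel(g,cv2.CV_32F,1,0);c.gy=cv2.Sobel(g,cv2.CV_32F,0,1)
        for a,b in segs:
            u=np.linspace(0.05,.95,25)[:,None]; q=c.proj(np.asarray(a)*(1-u)+np.asarray(b)*u).astype(np.float32)
            d=q[-1]-q[0]; nrm=np.array([-d[1],d[0]])/np.linalg.norm(d)
            m=[cv2.remap(k,q[:,0:1],q[:,1:2],cv2.INTER_LINEAR)for k in(c.gx,c.gy)]
            t+=min(60,abs((m[0]*nrm[0]+m[1]*nrm[1]).mean())); n+=1
    return -t/n
def poly(P,k=0): return [(P[i],P[(i+1)%4]) for i in range(4)]
def best(f,x0,steps,tries=12,seed=0):
    r=np.random.default_rng(seed); B=None
    for i in range(tries):
        s=np.array(x0)+(0 if i==0 else 1)*r.normal(size=len(x0))*np.array(steps)
        sim=np.vstack([s]+[s+np.eye(len(x0))[k]*steps[k] for k in range(len(x0))])
        o=minimize(f,s,method="Nelder-Mead",options=dict(initial_simplex=sim,xatol=1e-5,fatol=1e-4,maxiter=250))
        if B is None or o.fun<B.fun:B=o
    return B.x,B.fun
def tubmask(c):
    h=cv2.cvtColor(cv2.resize(c.img,None,fx=S,fy=S,interpolation=cv2.INTER_CUBIC),cv2.COLOR_BGR2HSV)
    return (h[:,:,1]<65).astype(np.uint8)
def silcost(cams,masks,P):
    t=0
    for c,m in zip(cams,masks):
        q=(c.proj(P)+.5)*S; hull=cv2.convexHull(q.astype(np.float32)).astype(np.int32)
        x,y,w,h=cv2.boundingRect(hull); x-=18;y-=18;w+=36;h+=36
        z=np.zeros((h,w),np.uint8); cv2.fillPoly(z,[hull-[x,y]],1)
        t+=np.mean(z!=m[y:y+h,x:x+w])
    return t/len(cams)
E
python3 - <<'E'
from fit import *
import pickle
T,Sc=[pickle.load(open(f"{n}1.pkl","rb")) for n in("top","scene")]
cr=lambda u,v:(u/2.5+125-.5,v/2.5+75-.5)
for nm,uv,z in(("FL",(219,395),.05),("FR",(486,415),.05),("RL",(257,28),.068),("RR",(508,45),.068),("hL",(315,377),.112),("hR",(390,383),.112),
  ("wFL",(55,466),.018),("wFR",(170,462),.018),("wRL",(57,240),.018),("wRR",(167,237),.018),("sq1",(423,357),.06),("sq2",(357,355),.052),("ob3",(300,266),.052),("ob1",(428,272),.06)):
    print(nm,T.onz(cr(*uv),z).round(4))
for nm,uv,L,W,a0 in(("A",(588,334),.05,.05,0),("B",(580,447),.08,.04,0.05),("C",(655,450),.05,.05,0)):
    p=T.onz(cr(*uv),.05)
    m=[tubmask(T)]
    f=lambda v:silcost([T],m,box(v[0],v[1],v[2],0,.05,L,W))
    x,c=best(f,[p[0],p[1],a0],[.004,.004,.1],8); 
    g=lambda v:edgecost([T,Sc],poly(box(v[0],v[1],v[2],0,v[3],L,W)[4:]))
    x2,c2=best(g,[*x,.05],[.002,.002,.05,.003],8)
    print(nm,p[:2].round(4),x.round(4),round(c,3),"edges+z:",x2.round(4),round(c2,2))
E
```

```text
FL [0.4402 0.1713 0.05  ]
FR [ 0.4351 -0.151   0.05  ]
RL [0.912 0.163 0.068]
RR [ 0.9082 -0.1571  0.068 ]
hL [0.4579 0.0528 0.112 ]
hR [ 0.4561 -0.0341  0.112 ]
wFL [0.3462 0.3673 0.018 ]
wFR [0.3594 0.2284 0.018 ]
wRL [0.6311 0.399  0.018 ]
wRR [0.6435 0.2604 0.018 ]
sq1 [ 0.4995 -0.0714  0.06  ]
sq2 [0.4988 0.0085 0.052 ]
ob3 [0.6062 0.086  0.052 ]
ob1 [ 0.6059 -0.0717  0.06  ]
A [ 0.5422 -0.271 ] [ 0.5438 -0.274  -0.1735] 0.071 edges+z: [ 0.5429 -0.2713 -0.0427  0.0466] -54.82
B [ 0.4032 -0.2649] [ 0.4066 -0.2673  0.1589] 0.067 edges+z: [ 0.3972 -0.2662  0.2137  0.0487] -56.61
C [ 0.4049 -0.3546] [ 0.405  -0.354  -0.0015] 0.125 edges+z: [ 0.4045 -0.3572 -0.2206  0.0474] -56.4
```

```bash
cat > act.py <<'E'
from h import *
Q=lambda t:[np.cos(t/2),np.sin(t/2),0,0]
G=.172
YAW=-.0165; ux=np.array([np.cos(YAW),np.sin(YAW),0])
def wrap(t,per,near=0.): return near+(t-near+per/2)%per-per/2
def tpick(x,y,t,per=np.pi):   # tool angle with the last joint nearest its middle
    return wrap(t,per,np.arctan2(y,x)+np.pi/2)
def over(x,y,z,t): reach([x,y,z+G],Q(t))
def line(x,y,z,t=None,vel=.15): move_l([x,y,z+G],None if t is None else Q(t),vel)
def push(d,lim=10,n=8,step=.002):
    f0=np.array(sense()["force"])
    for i in range(n):
        p=np.array(sense()["eef_pos"]); move_l(list(p+d*step),None,.03)
        f=np.dot(np.array(sense()["force"])-f0,d)
        if abs(f)>lim: break
    print("push",i,round(f,1),sense()["eef_pos"]); return i
E
python3 - <<'E'
from act import *
import pickle
x,y=.457,.0094; t=tpick(x,y,YAW+np.pi/2)
over(x,y,.19,t); move_gripper(.05,20); line(x,y,.107); move_gripper(0.0,20)
s=sense(); print(s["time"],s["grip_width"],s["gripper_force"],np.round(s["force"],1))
p=np.array(s["eef_pos"])
move_l(list(p+ux*.214),None,.12); print(np.round(sense()["force"],1))
push(ux); print(np.round(sense()["force"],1))
move_gripper(.05); q=np.array(sense()["eef_pos"]); move_l([q[0],q[1],.40],None,.25)
j=list(sense()["joints"]); j[0]=1.1; goto_joints(j)
for n in ("scene","top"):
    c=Cam(n); pickle.dump(c,open(f"{n}2.pkl","wb"))
    if n=="top": c.crop("pics/tc2.png",205,80,345,250,3.5)
    if n=="top": c.crop("pics/tc2b.png",335,190,415,285,6)
print(sense()["time"])
E
```

```text
9.7833 0.010160708627313234 20.0004905462265 [-1.2  0.2  4.4]
[1.5 4.8 3.1]
push 3 -15.8 [0.67739493 0.00619208 0.27904106]
[-14.3   1.1  14.7]
17.175
```

View pics/tc2.png

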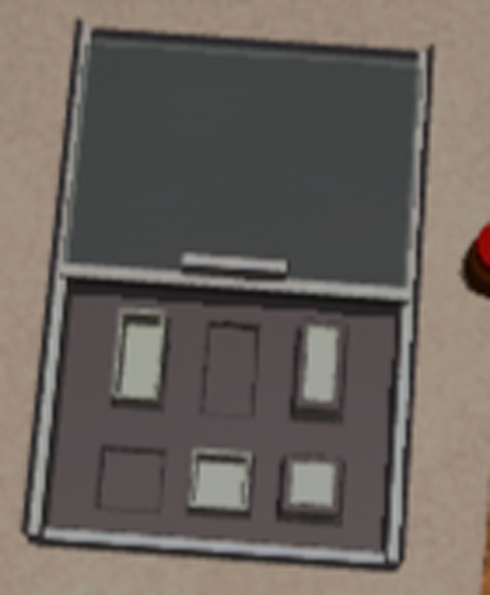

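View pics/tc2b.png

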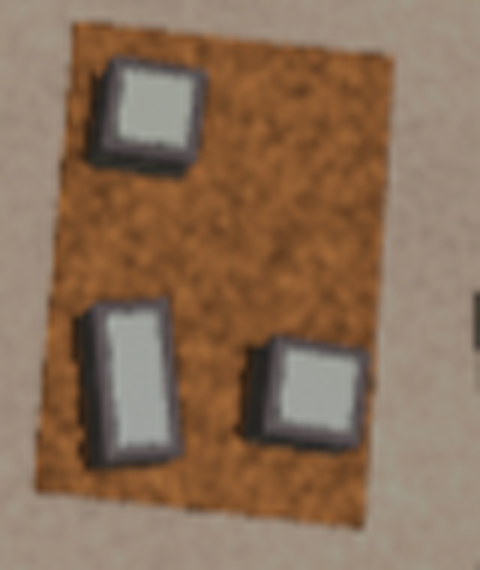

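In the top crop the cover is back and all six pockets are bare. The open empties are in oblong3 (full image about (245,183)) and square2 (268,217). The lidded keeps are in oblong1 (296,184) and square1 (294,218). Square3 (242,216) and oblong2 (271,186) are free. The mat crop shows two square lidded tubs and one oblong, each with a light label centred on its lid, so I'll measure from the labels and pocket outlines.

```bash
cat >> fit.py <<'E'
def patch(c,P,r=10,S=8):   # bright label on a lid near world point P: centroid + minAreaRect corners (pixels)
    u,v=np.round(c.proj([P])[0]).astype(int); a=c.img[v-r:v+r+1,u-r:u+r+1]
    a=cv2.resize(a,None,fx=S,fy=S,interpolation=cv2.INTER_CUBIC); g=cv2.cvtColor(a,cv2.COLOR_BGR2HSV)
    m=((g[:,:,2]>140)&(g[:,:,1]<45)).astype(np.uint8); m=cv2.morphologyEx(m,cv2.MORPH_OPEN,np.ones((9,9)))
    n,l,st,ce=cv2.connectedComponentsWithStats(m)
    if n<2: return None
    k=min(range(1,n),key=lambda i:np.hypot(*(ce[i]-r*S))-0.01*st[i,4]**.5*10)
    pts=np.argwhere(l==k)[:,::-1].astype(np.float32)
    f=lambda q:(np.asarray(q)+.5)/S-.5+[u-r,v-r]
    return f(ce[k]),f(cv2.boxPoints(cv2.minAreaRect(pts))),st[k,4]/S**2
def tri(cs,uvs):
    A=[];b=[]
    for c,uv in zip(cs,uvs):
        o,d=c.ray(uv); d=d/np.linalg.norm(d); M=np.eye(3)-np.outer(d,d); A.append(M);b.append(M@o)
    return np.linalg.lstsq(np.vstack(A),np.hstack(b),rcond=None)[0]
def label(T,Sc,P):
    a=patch(T,P); 
    if a is None: return None
    C=np.array([T.onz(q,P[2]) for q in a[1]])[:,:2]; e=C[1]-C[0]; e2=C[2]-C[1]
    if np.hypot(*e2)>np.hypot(*e): e,e2=e2,e
    yaw=np.arctan2(e[1],e[0])
    b=patch(Sc,P) if Sc is not None else None
    return T.onz(a[0],P[2])[:2],yaw,np.hypot(*e),np.hypot(*e2),(tri([T,Sc],[a[0],b[0]]) if b else None)
E
python3 - <<'E'
from fit import *
import pickle
T,Sc=[pickle.load(open(f"{n}2.pkl","rb")) for n in("top","scene")]
for nm,P in(("A",(.542,-.271,.05)),("B",(.403,-.265,.05)),("C",(.405,-.355,.05)),("k_sq1",(.4995,-.0714,.06)),("k_ob1",(.606,-.072,.06))):
    L=label(T,Sc,P); print(nm,L[0].round(4),"yaw%%90=%.3f"%wrap if 0 else (L[0].round(4),round(((L[1]+np.pi/4)%(np.pi/2))-np.pi/4,3),round(L[2],4),round(L[3],4),L[4].round(4) if L[4] is not None else None))
for nm,x,y,L,W in(("sq3",.4995,.0885,.056,.056),("ob2",.606,.008,.086,.046)):
    for cs in([T],[T,Sc]):
        f=lambda v:edgecost(cs,poly(box(v[0],v[1],v[2],0,.022,L+v[3],W+v[3])[4:]))+2000*v[3]**2*100
        v,c=best(f,[x,y,-.0165,0],[.003,.003,.01,.002],16); print(nm,v.round(4),round(c,1))
for nm,x,y,L,W in(("e_sq2",.4988,.0085,.05,.05),("e_ob3",.606,.086,.08,.04)):
    f=lambda v:edgecost([T],poly(box(v[0],v[1],v[2],0,.052,L,W)[4:])+poly(box(v[0],v[1],v[2],0,.052,L-.006,W-.006)[4:]))
    v,c=best(f,[x,y,-.0165],[.003,.003,.01],16); print(nm,v.round(4),round(c,1))
# unit outer rim (left & right sides + front)
def fu(v):
    P=box(v[0],v[1],v[2],.05,.068,.47,.324); return edgecost([T],[(P[4],P[7]),(P[5],P[6])])+edgecost([T],[(P[2],P[3])])
v,c=best(fu,[.673,.006,-.0165],[.003,.003,.006],16); print("unit",v.round(4),round(c,1))
def fw(v):
    P=box(v[0],v[1],v[2],0,.018,.29,.14); return edgecost([T],poly(P[4:]))
v,c=best(fw,[.495,.3138,.11],[.003,.003,.02],16); print("wash",v.round(4),round(c,1))
E
```

```text
A [ 0.544 -0.273] (array([ 0.544, -0.273]), np.float64(-0.058), np.float64(0.0348), np.float64(0.0341), array([ 0.5444, -0.2732,  0.0475]))
B [ 0.4045 -0.2679] (array([ 0.4045, -0.2679]), np.float64(0.121), np.float64(0.0648), np.float64(0.0247), array([ 0.4045, -0.2679,  0.0493]))
C [ 0.4049 -0.3575] (array([ 0.4049, -0.3575]), np.float64(-0.108), np.float64(0.0352), np.float64(0.0344), array([ 0.4047, -0.3573,  0.0489]))
k_sq1 [ 0.4984 -0.0717] (array([ 0.4984, -0.0717]), np.float64(0.016), np.float64(0.0342), np.float64(0.0339), array([ 0.4987, -0.0717,  0.058 ]))
k_ob1 [ 0.605  -0.0728] (array([ 0.605 , -0.0728]), np.float64(-0.014), np.float64(0.064), np.float64(0.025), array([ 0.6053, -0.072 ,  0.0561]))
sq3 [ 0.4949  0.0842 -0.0311 -0.0014] -32.3
sq3 [ 5.041e-01  9.310e-02 -3.290e-02  3.000e-04] -39.0
ob2 [ 0.6094  0.003  -0.0028 -0.0013] -32.3
ob2 [ 0.6003  0.0115 -0.0329 -0.0009] -31.6
e_sq2 [0.4948 0.0096 0.0009] -59.7
e_ob3 [0.6041 0.0912 0.0153] -59.8
unit [ 0.6745  0.0065 -0.0155] -120.0
wash [0.495  0.3138 0.11  ] -60.0
```

Run:
```python
from fit import *
import pickle
T=pickle.load(open("top2.pkl","rb"))
yaw=-.016; e=np.array([-np.sin(yaw),np.cos(yaw)])
s1=np.array([.4984,-.0717]); o1=np.array([.605,-.0728])
x0,y0,k=215,160,7.5
a=cv2.resize(T.img[y0:240,x0:322],None,fx=k,fy=k,interpolation=cv2.INTER_CUBIC)
def dr(P,col): cv2.polylines(a,[np.round(((T.proj(P)+.5-[x0,y0])*k)*16).astype(np.int32)],True,col,1,cv2.LINE_AA,4)
for c,L,W in((s1,.054,.054),(o1,.084,.044)):
    for i in range(3):
        p=c+e*.08*i; dr(box(*p,yaw,0,.022,L,W)[4:],(0,0,255))
dr(box(*(s1+e*.08),yaw,0,.052,.05,.05)[4:],(0,255,0)); dr(box(*(o1+e*.16),yaw,0,.052,.08,.04)[4:],(0,255,0))
dr(box(*(s1),yaw,0,.060,.05,.05)[4:],(0,255,0)); dr(box(*(o1),yaw,0,.060,.08,.04)[4:],(0,255,0))
cv2.imwrite("pics/ov2.png",a); print(a.shape)
```

```text
(600, 802, 3)
```

View pics/ov2.png

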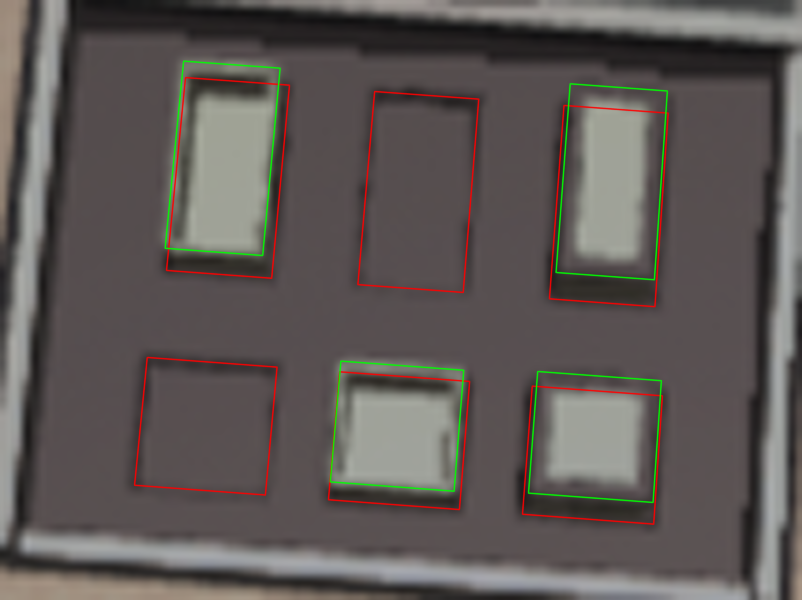

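The overlay lines up: the red pocket outlines sit on the dark pocket edges and the green tub tops sit on the rims, to about 1–2 mm. Next I'll take out the two empties.

```bash
cat >> act.py <<'E'
Y=-.016; e=np.array([-np.sin(Y),np.cos(Y)])
S1=np.array([.4984,-.0717]); O1=np.array([.605,-.0728])
SQ=[S1+e*.08*i for i in range(3)]; OB=[O1+e*.08*i for i in range(3)]
WX=np.array([.495,.3138]); WT=.11
def st(m): s=sense(); print(m,round(s["time"],1),"w",round(s["grip_width"],4),"gf",round(s["gripper_force"],1),"F",np.round(s["force"],1),np.round(s["eef_pos"],4))
E
python3 - <<'E'
from act import *
import pickle
move_gripper(.066,8)
for (x,y),d in((SQ[1],-.07),(OB[2],.05)):
    wx,wy=WX+d*np.array([np.cos(WT),np.sin(WT)])
    over(x,y,.15,Y); line(x,y,.046,Y,.2); move_gripper(0,8); st("grip")
    line(x,y,.15,Y,.2); st("lift")
    over(wx,wy,.13,WT); line(wx,wy,.0425,WT,.15); st("down"); move_gripper(.066); line(wx,wy,.13,WT,.25)
j=list(sense()["joints"]); j[0]=1.3; goto_joints(j)
for n in ("scene","top"):
    c=Cam(n); pickle.dump(c,open(f"{n}3.pkl","wb"))
    if n=="top": c.crop("pics/tc3.png",135,155,405,290,2.9)
st("end")
E
```

```text
grip 21.1 w 0.0503 gf 8.0 F [-1.3  0.1 10.3] [0.5    0.0083 0.219 ]
lift 21.8 w 0.0498 gf 8.0 F [-0.6  0.3 -0.1] [0.4993 0.0083 0.3216]
down 23.7 w 0.0497 gf 8.0 F [ 0.7  0.3 -0.3] [0.4259 0.3058 0.2149]
grip 26.9 w 0.0401 gf 8.0 F [-1.7  0.6  6.7] [0.6077 0.0872 0.2186]
lift 27.6 w 0.04 gf 8.0 F [-0.8  0.2 -0.4] [0.6072 0.0871 0.3211]
down 29.3 w 0.0397 gf 8.0 F [ 0.5 -0.4  0.1] [0.5452 0.3189 0.2151]
end 32.7 w 0.0658 gf 0.0 F [ 0.1  0.9 -0.4] [0.1109 0.6216 0.3028]
```

View pics/tc3.png

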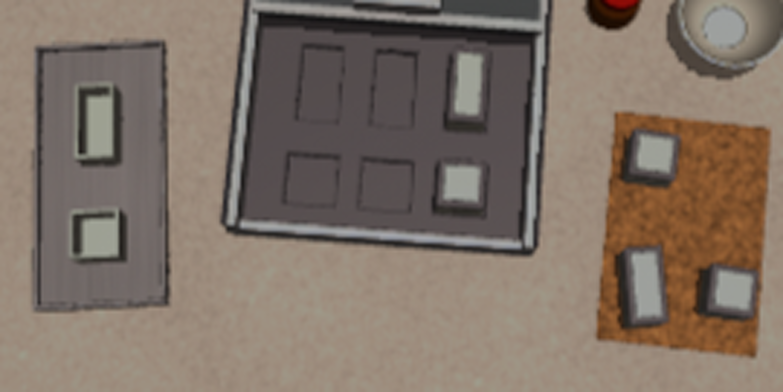

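Both empties now stand upright in the wash tray, at full-image pixels about (168,198) and (168,235). The mat tubs haven't moved. Now I'll load the fresh tubs, re-measuring before each one and watching force on insertion.

```bash
cat > load.py <<'E'
from act import *
from fit import label
import sys
W90=lambda a:(a+np.pi/4)%(np.pi/2)-np.pi/4
def measure(xy,long):
    T,Sc=Cam("top",3),Cam("scene",1)
    L=label(T,Sc,(*xy,.05)); yaw=W90(L[1]); print("meas",L[0].round(4),round(yaw,3),np.round(L[2:4],4),None if L[4] is None else L[4].round(4))
    exp=(.065,.025) if long else (.0348,.0345)
    assert np.abs(np.array(L[2:4])-exp).max()<.006 and np.hypot(*(L[0]-xy))<.02
    return L[0],yaw
def insert(xy,z=.0455):
    x,y=xy; line(x,y,.066,Y,.12); sleep(.2); f0=sense()["force"][2]
    offs=[(0,0)]+[(r*np.cos(a),r*np.sin(a)) for r in(.0015,.003) for a in np.arange(8)*np.pi/4]; k=0; h=.064
    while h>=z-1e-6:
        line(x+offs[k][0],y+offs[k][1],h,Y,.05); s=sense(); f=s["force"][2]-f0
        if f>7 and h>z+.002:
            sleep(.1); f=sense()["force"][2]-f0
        if f>7 and h>z+.002:
            print("touch",round(h,4),round(f,1),offs[k]); k+=1
            if k>=len(offs): raise SystemExit("no entry")
            h+=.004; line(x+offs[k-1][0],y+offs[k-1][1],h,Y,.05); continue
        if h-z<1e-6: break
        h=max(z,h-.002)
    st("in")
def load(xy,dst,long,wid):
    (x,y),yaw=measure(np.array(xy),long)
    move_gripper(wid+.016,20); over(x,y,.13,yaw); line(x,y,.035,yaw,.2); move_gripper(0,20); st("grip")
    line(x,y,.16,yaw,.2); st("lift"); over(*dst,.15,Y); insert(dst); move_gripper(wid+.014); line(*dst,.15,Y,.2)
def aside(fn=None):
    j=list(sense()["joints"]); j[0]=1.0; goto_joints(j)
    if fn:
        c=Cam("top"); c.crop(fn,135,155,405,290,2.9)
        from fit import label
E
python3 - <<'E'
from load import *
load((.544,-.273),SQ[1],False,.05); aside("pics/tc4.png"); st("end")
E
```

```text
meas [ 0.5441 -0.273 ] -0.058 [0.0347 0.0338] [ 0.5445 -0.2732  0.0474]
grip 37.5 w 0.0507 gf 19.6 F [-0.7  1.   7.6] [ 0.5445 -0.2732  0.2083]
lift 38.3 w 0.0506 gf 19.6 F [ 0.7  0.  -2.5] [ 0.5437 -0.2727  0.3311]
in 43.2 w 0.0499 gf 19.9 F [-1.3  0.  10.6] [0.4998 0.0083 0.2179]
end 46.4 w 0.0637 gf 0.0 F [-0.1 -0.7  1.2] [0.2183 0.4492 0.3213]
```

View pics/tc4.png

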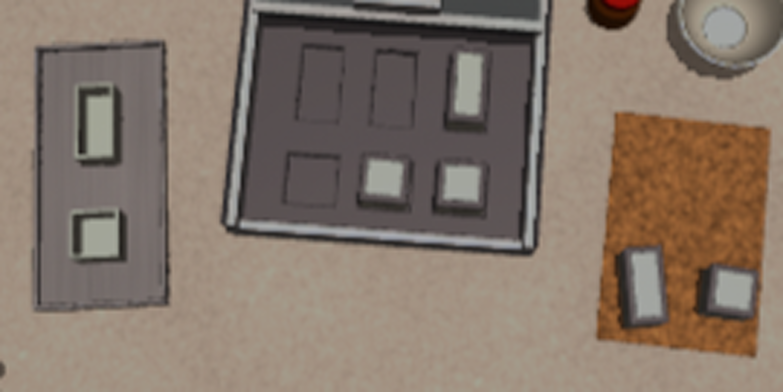

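The first fresh tub sits in square2 (full image about (268,217)), at the same level as its neighbour. The other two haven't moved, so I'll load those.

Run:
```python
from load import *
load((.4047,-.3574),SQ[2],False,.05); aside()
load((.4045,-.2679),OB[1],True,.04); aside("pics/tc5.png"); st("end")
from fit import label
T,Sc=Cam("top",3),Cam("scene",3)
for n,P in(("sq1",SQ[0]),("sq2",SQ[1]),("sq3",SQ[2]),("ob1",OB[0]),("ob2",OB[1])):
    L=label(T,Sc,(*P,.06)); print(n,(L[0]-P).round(4),round(W90(L[1]),3),None if L[4] is None else L[4].round(4))
```

```text
meas [ 0.4049 -0.3575] -0.104 [0.0355 0.0351] [ 0.4044 -0.357   0.049 ]
grip 50.8 w 0.0498 gf 20.0 F [-0.2  1.4  8.8] [ 0.4052 -0.3578  0.2081]
lift 51.6 w 0.0495 gf 20.0 F [-0.3  0.4 -0.2] [ 0.4046 -0.3572  0.3313]
in 57.0 w 0.05 gf 20.0 F [-1.9  0.5 11.6] [0.501  0.0883 0.2179]
meas [ 0.3902 -0.264 ] 0.085 [0.0358 0.0252] [ 0.3888 -0.2622  0.0531]Traceback (most recent call last):
  File "<stdin>", line 3, in <module>
  File "load.py", line 26, in load
    (x,y),yaw=measure(np.array(xy),long)
              ~~~~~~~^^^^^^^^^^^^^^^^^^^
  File "load.py", line 9, in measure
    assert np.abs(np.array(L[2:4])-exp).max()<.006 and np.hypot(*(L[0]-xy))<.02
           ^^^^^^^^^^^^^^^^^^^^^^^^^^^^^^^^^^^^^^^^^^^^^^^^^^^^^^^^^^^^^^^^^^^^
AssertionError
```

Run:
```python
from load import *
c=Cam("top"); c.crop("pics/tc5.png",225,155,435,305,3.8)
for n in("top","scene"):
    f=grab_frame(n); print([(np.round(b["rect"]).astype(int).tolist(),round(b["confidence"],2)) for b in boxes_of(f,"fresh3")])
```

```text
[([346, 248, 365, 278], 0.84), ([415, 237, 439, 258], 0.8), ([233, 205, 252, 227], 0.68), ([417, 274, 442, 293], 0.57), ([383, 294, 402, 312], 0.56), ([260, 209, 275, 226], 0.54)]
[([258, 187, 279, 203], 0.96), ([293, 226, 319, 254], 0.87), ([198, 172, 222, 193], 0.81), ([225, 159, 240, 179], 0.71), ([316, 238, 339, 262], 0.69), ([257, 165, 271, 182], 0.64)]
```

View pics/tc5.png

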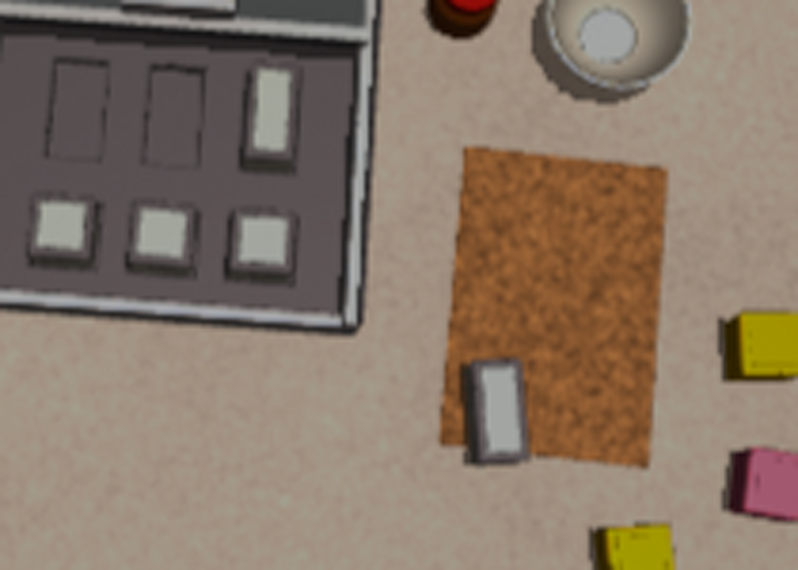

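The knock has happened: the oblong tub has moved about 3 cm towards the robot and is now at full-image pixel (355,262), still upright. All three square pockets are filled. I'll re-measure the oblong with a wider window and load it.

```bash
sed -i 's/def patch(c,P,r=10,S=8)/def patch(c,P,r=14,S=8)/' fit.py
python3 - <<'E'
from load import *
T=Cam("top",3); p=T.onz((497/3.8+224.5,408/3.8+154.5),.05)[:2]; print(p.round(4))
load(p,OB[1],True,.04); aside("pics/tc6.png"); st("end")
from fit import label
T,Sc=Cam("top",3),Cam("scene",3)
for n,P in(("sq1",SQ[0]),("sq2",SQ[1]),("sq3",SQ[2]),("ob1",OB[0]),("ob2",OB[1])):
    L=label(T,Sc,(*P,.06)); print(n,(L[0]-P).round(4),round(W90(L[1]),3),None if L[4] is None else L[4].round(4))
E
```

```text
[ 0.3774 -0.262 ]
meas [ 0.376  -0.2654] 0.102 [0.0643 0.0254] [ 0.3763 -0.2659  0.0484]
grip 64.8 w 0.0399 gf 20.0 F [ 0.1  0.6 11.7] [ 0.3762 -0.2656  0.208 ]
lift 65.5 w 0.04 gf 20.0 F [ 0.4  0.3 -2.5] [ 0.3757 -0.2652  0.3314]
in 70.7 w 0.0399 gf 20.0 F [-1.9  0.3  7. ] [0.6063 0.0072 0.2179]
end 74.2 w 0.0538 gf 0.0 F [ 0.7 -0.4 -0.1] [0.2762 0.5394 0.3211]
sq1 [-0.0001 -0.    ] 0.006 [ 0.4987 -0.0717  0.058 ]
sq2 [-0.0006  0.0007] -0.051 [0.4995 0.009  0.0582]
sq3 [-0.0004  0.0008] -0.042 [0.5009 0.0892 0.0583]
ob1 [ 0.     -0.0001] -0.013 [ 0.605  -0.0706  0.0525]
ob2 [-0.0002  0.0006] -0.014 [0.6065 0.0075 0.0597]
```

View pics/tc6.png

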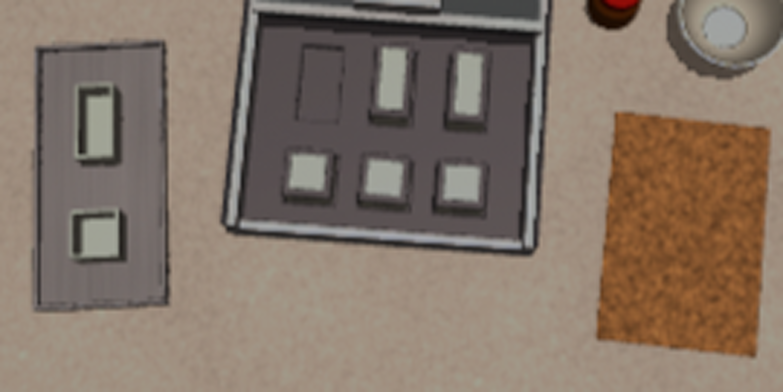

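All tubs on the mat are loaded. The three lids I placed measure 58–60 mm high, level with the keep in square1, and centred in their pockets to within 1 mm. Now I'll shut the cover.

Run:
```python
from act import *
x,y=.6765,.0062; t=tpick(.457,.0094,YAW+np.pi/2)
over(x,y,.2,t); move_gripper(.05,20); line(x,y,.107,t,.12); move_gripper(0,20); st("grip")
p=np.array(sense()["eef_pos"]); move_l(list(p-ux*.212),None,.12); st("slid"); push(-ux,10,10)
move_gripper(.05); q=np.array(sense()["eef_pos"]); move_l([q[0],q[1],.42],None,.2)
j=list(sense()["joints"]); j[0]=-2.1; goto_joints(j)
c=Cam("top"); c.crop("pics/tc7.png",125,75,445,295,2.5); st("end")
```

```text
grip 78.8 w 0.0099 gf 20.0 F [ 0.2 -0.4  1.4] [0.6765 0.0062 0.2791]
slid 80.8 w 0.0099 gf 20.0 F [-1.2 -5.9 -1.6] [0.4633 0.0095 0.279 ]
push 3 -14.8 [0.45582284 0.00940175 0.27912307]
end 86.4 w 0.0501 gf 0.0 F [ 0.6  0.4 -0.1] [-0.1754 -0.4188  0.4191]
```

View pics/tc7.png

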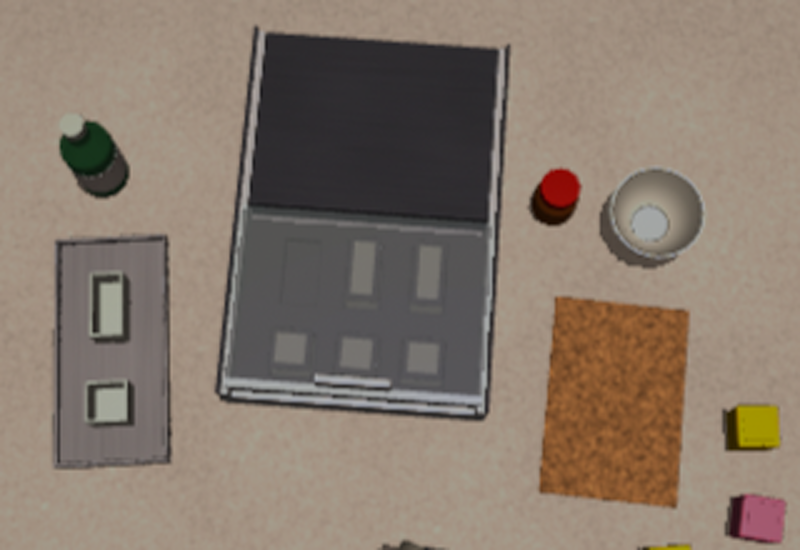

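The picture shows the cover shut with its grab bar back at its starting pixel (266,227), against the stop. Five lidded tubs are under the glass, both empties stand in the tray, and the jar, bowl and bottle haven't moved.

```bash
python3 -c "
from station import *
print(hand_in())"
```

```text
the job is handed in; nothing more can be done
None
```

I handed the job in at about 86 s of the 208 s allowed: both empties stand in the wash tray, the three fresh tubs are seated in square2, square3 and oblong2, the two lidded tubs already in the box were not lifted out, the cover is shut, and the jar, bowl and bottle were not moved.

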